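# Slide the specimen carrier to the viewing station

### The arm

A 7-joint arm with a two-finger parallel gripper is mounted at the origin on the work surface. World frame = base frame: x ahead of the robot, y to its left, z up, the work surface at z = 0. Lengths are in mm, angles in rad, forces in N, time in s.
With the tool pointing down it reaches from about 425 to 1025 mm from the base axis. Payload 3.6 kg.
Tool frame: the origin (TCP) lies on the centre line of the jaws, within the pads' length; the fingertips stand arm.tip_reach ahead of it and the grasp point (between the pads) lies 5 mm behind it (arm.tip_reach is the distance from the TCP to the fingertips, in mm); z points along the fingers, y is the line along which they close (so a half turn about z gives the same grasp; the last joint's range is limited). The gripper opens to 85 mm and grips with 20 to 120 N. Pads are 22 mm wide; open, the fingers measure 114 mm over their backs; the gripper's body (76 mm by 85 mm) begins 54 mm behind the grasp point. The pads swing forward as they close: fully open they stand 13 mm farther back than shut.
Start: joints at [1.238, 0.591, 0.048, 1.609, -0.033, 0.943, -0.034], TCP at [171.491, -704.429, 245.302] pointing down, gripper open.
Joint ranges: [-2.69, 2.69], [-0.47, 2.24], [-1.27, 1.36], [0.19, 2.51], [-1.53, 4.68], [0.08, 2.07], [-3.09, 3.09]. Speed limits (rad/s): [2.57, 2.57, 3.14, 3.14, 3.14, 3.14, 3.14].

### API

Orientations are given as a rotation vector (axis times angle).
In Python, from plant import arm gives the robot as it stands.
- The arm moves only by the shell command python3 -m pendant 'ROWS' [FORCE]. ROWS is a JSON object of lists of equal length, an entry for each row: "linear": the shift along the tool's x, y, z as a fraction of full scale, a list of three; "twist": the turn, a rotation vector about the tool's x, y, z as a fraction of full scale, a list of three; "gripper": the finger opening in mm, from 0 to 85.4. A call has exactly 5 rows; each row shifts and turns the commanded pose from where the row before left it, along the tool's axes as they then stand; what a row does not reach is not made up. Full scale, the value 1, is 2.5 cm for a shift and 180 degrees for a turn. A row lasts 1/10 s, in which the tool goes at most 50 mm and 8.59 degrees, less where a joint would pass 70% of its speed; a pose out of reach is approached as far as the arm can. A call with a number of a shift or a turn outside -1 to 1 is refused whole. A call with a gripper value outside its range is refused whole. The fingers move at their own pace and stop on an object; FORCE is the grip in N (left out, the last holds). Time passes only in rows, so rows that do not move let the fingers close, or fill a call up. It gives the time, the measured TCP pose, the force, the opening and the grip force at its end, in the units of the state.
- arm.get_obs(): the state, without advancing time (a new reading comes with each control period).
- arm.get_image(name): name is "side" or "top"; returns (picture, depth): 480x640x3 uint8, red, green, blue; 480x640 float32, mm along the optical axis (not along the pixel's ray), 0 where there is no reading.
- arm.calibration(name): a dict with "K" (3x3 intrinsics, pixels), "k1" (the pictures are not rectified: a ray, as slopes to the right and down, at radius r is drawn at 1 + k1 r^2 times it, then the intrinsics apply), "R" (3x3) and "t" (3): a world point X has camera coordinates R X + t. Camera axes: x right, y down, z forward; pixel columns grow to the right and rows downward; lengths in mm; the calibration is good to about 2 mm. A picture is of the moment at which its call begins. calibration takes no time and is no camera call.
- arm.sign_off(): hands the job in; it is judged then, once.
The state is a dict: "time_s": time; "joint_pos": joint angles; "joint_velocities": joint speeds; "joint_efforts": joint torques, N m; "eef_pos": TCP position; "tool_rot": TCP orientation; "ft_force": force on the tool from outside, world axes, zero at the start; "wrist_torque": the same for the moment, N m; "gripper_width": finger opening in mm; "gripper_force": force on a finger pad.
Only numpy, scipy, OpenCV 4.12 (cv2) and the standard library are available. Lean on these libraries where they do the work, as an engineer would, in place of code of your own. Each camera call takes 0.05 s, during which the arm holds its last target. There are 200 camera calls.

### The job

On the microscope bench stand two specimen slides. Push the carrier with the yellow tab along its slide to the next station, the green marks, so that it sits in the detent there with its white line between the green marks, and let go. Do not let it run on past the green station towards the red one, and leave the carrier with the blue tab where it is.

Things in the scene. Friction and masses are not known exactly. Their poses are not given: they have to be found in the camera images.
- yellow_carrier (a joint): Travel (m) of the black carrier plate (84 x 70 x 10 mm, top 40 mm above the table) with the yellow tab: 0 to 0.04 at the start, 0.090 at the green station, 0.170 at the red; stops at -0.012 and 0.18. It grows towards the robot's left (+y, within 7 deg). It slides at about 1 N and stays where left; within about 9 mm of a station a spring detent draws it in, and holds with about 6 N.
- yellow_tab (a point): Centre of the top of the carrier's upright yellow push tab, 80 mm above the table. Tab: 30 mm across the slide, 12 along it, 40 mm tall above the plate, over a white line across the plate. Behind it (loading end, -y) the plate goes on 4 mm, then nothing is higher than 31 mm. Axes: y along the travel, x across, z up.
- yellow_station (a point): Fixed point on the yellow carrier's slide (aluminium base 320 x 100 x 10 mm, end blocks 31 mm high): where the centre of the tab's top is when the carrier sits at the green station, 80 mm above the table, midway between the two green marks on the base. The red marks are 80 mm farther on. Its y axis is the direction of travel.
- blue_tab (a point): Centre of the top face of the blue push tab on the other slide's carrier, of the same shape and size, 80 mm above the table; the two slides lie roughly parallel about 0.16 to 0.20 m apart, either one nearer the robot. To be left alone.

How it is judged:
By the outcome, as a careful person would: the job done as asked, in the order asked, and still so for the second after the job is handed in, with the robot touching nothing.
It also fails if it takes over 30 s, if anything falls off the work surface, if the arm or the gripper's body presses on something with over 40 N, if the wrist force passes 120 N, or if a joint passes its speed limit or range.

## Working session

There is one attempt and no reset: what is moved stays moved. The work goes in short steps, Python scripts to look and compute and a shell command to move; the robot and the scene stay as the last step left them, time stands still between calls to the robot, and variables do not carry over. Pictures are saved under pics/ and viewed, at most 10 in all, crops included, and the job is handed in when it is done.

```bash
mkdir -p pics
cat > h.py <<'E'
import numpy as np,cv2
from plant import arm
def ray(n,u,v):
    c=arm.calibration(n);K=np.array(c["K"]);R=np.array(c["R"]);t=np.array(c["t"]).ravel()
    d=cv2.undistortPoints(np.array([[[u,v]]],float),K,np.array([c["k1"],0,0,0],float))[0,0]
    return -R.T@t,R.T@np.array([d[0],d[1],1.])
def plane(n,u,v,z):
    o,d=ray(n,u,v);return o+d*(z-o[2])/d[2]
def shot(n,f):
    im,dep=arm.get_image(n);cv2.imwrite(f'pics/{f}.png',im[:,:,::-1]);return im,dep
E
python3 - <<'E'
from h import *
for n in("top","side"):
    im,d=shot(n,n+"0");h=cv2.cvtColor(im,cv2.COLOR_RGB2HSV)
    for c,lo,hi in(("yellow",20,35),("green",45,80),("blue",100,130),("red",0,8)):
        m=cv2.inRange(h,(lo,110,70),(hi,255,255))
        k,_,s,ce=cv2.connectedComponentsWithStats(m)
        for i in range(1,k):
            if s[i,4]>12: print(n,c,s[i],ce[i].round(1),plane(n,*ce[i],80 if c in("yellow","blue") else 10).round(0))
    print(arm.calibration(n)["t"],ray(n,320,240)[0].round())
o=arm.get_obs();print(o["eef_pos"],o["tool_rot"],arm.tip_reach,o["time_s"],cv2.Rodrigues(np.array(o["tool_rot"]))[0].round(3))
E
```

```text
top yellow [306 167   9  25 189] [309.7 178.4] [646. -90.  80.]
top yellow [352 213  15   3  32] [358.1 213.8] [ 594. -162.   80.]
top yellow [ 47 261  12  22  49] [ 53.9 271.3] [504. 292.  80.]
top yellow [612 315  28   3  39] [624.5 315.9] [ 443. -565.   80.]
top green [268 158   8   5  33] [271.5 159.6] [694. -24.  10.]
top green [269 212   7   6  38] [271.9 214.2] [602. -27.  10.]
top green [287 264   8   8  58] [290.6 267.9] [516. -59.  10.]
top green [288 318   8   9  65] [291.6 322.4] [429. -62.  10.]
top blue [ 161   24  129   87 9572] [226.   67.1] [823.  42.  80.]
top blue [ 443  263  115   89 6251] [497.7 306.8] [ 459. -366.   80.]
top blue [339 285   9  21 181] [343.2 294.7] [ 476. -141.   80.]
top red [49 53 10 10 71] [53.2 57.7] [883. 375.  10.]
top red [220 159   8   8  64] [223.5 162.5] [689.  56.  10.]
top red [480 170  59  35 829] [510.  187.1] [ 652. -421.   10.]
top red [219 210   9   9  75] [223.  214.3] [602.  53.  10.]
top red [237 265   8   9  66] [240.5 268.9] [513.  22.  10.]
top red [237 320   9   8  72] [241.  323.5] [426.  19.  10.]
[-118.40414203  576.80
[... 547 characters left out ...]
. -200.   80.]
side blue [368 227  23   8 133] [379.2 230.4] [ 476. -138.   80.]
side blue [    0   259   142   144 11216] [ 55.2 323.6] [783. 110.  80.]
side red [290 138  42  30 439] [311.2 151.9] [ 655. -429.   10.]
side red [160 341  15  12 107] [167.3 346.6] [690.  55.  10.]
side red [311 350  13  12 118] [317.  355.8] [514.  21.  10.]
side red [228 355  15  12 117] [234.7 360.8] [604.  53.  10.]
side red [385 364  14  12 127] [391.7 369.5] [428.  19.  10.]
[498.54477268 210.66101919 508.0344183 ] [396. 389. 493.]
[ 171.34309995 -703.73329044  244.25596051] [-3.11723143e+00 -3.74151541e-01  5.57681057e-04] 14.0 0.1 [[ 0.972  0.237 -0.001]
 [ 0.237 -0.972  0.002]
 [-0.    -0.002 -1.   ]]
```

View images.

View pics/top0.png

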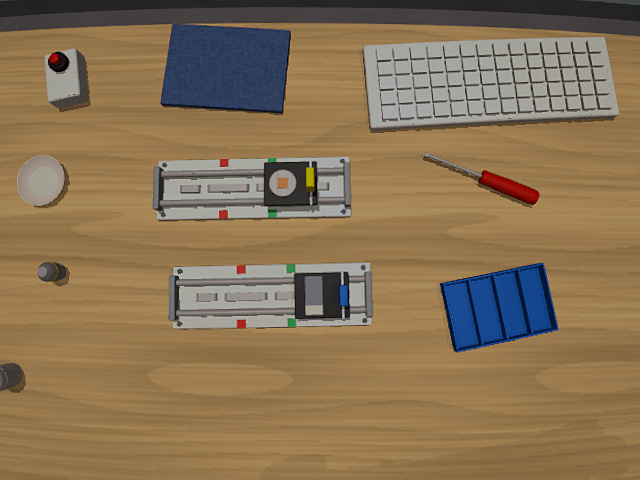

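View pics/side0.png

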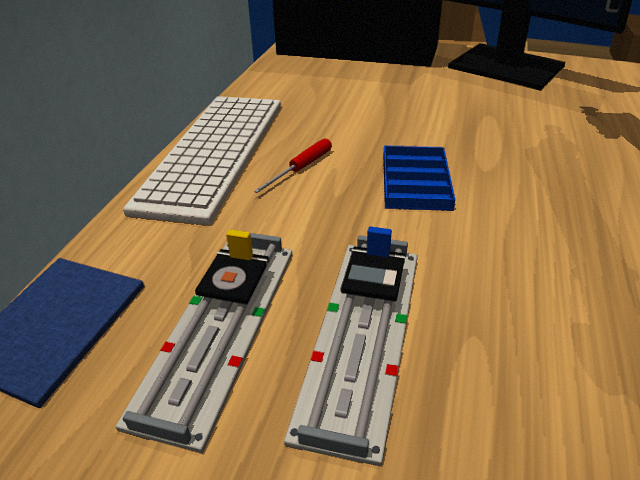

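The top view shows the yellow tab at (310,178) on the far slide, with its green marks at (271,160) and (272,214). The blue tab is at (343,295) on the near slide. The side view agrees: yellow tab at (239,244), blue at (379,230). The station is about (648,-26), and the tab is at about (647,-90). I'll straddle the yellow tab with the fingers part open and push it from behind.

```bash
python3 -m pendant '{"linear":[[0,0,0],[0,0,0],[0.8,-1,0],[0.8,-1,0],[0.8,-1,0]],"twist":[[0,0,0.034],[0,0,0.034],[0,0,0],[0,0,0],[0,0,0]],"gripper":[30,30,30,30,30]}'
python3 -m pendant '{"linear":[[0.8,-1,0],[0.8,-1,0],[0.8,-1,0],[0.8,-1,0],[0.8,-1,0]],"twist":[[0,0,0],[0,0,0],[0,0,0],[0,0,0],[0,0,0]],"gripper":[30,30,30,30,30]}'
python3 -m pendant '{"linear":[[0.8,-1,0],[0.8,-1,0],[0.8,-1,0],[0.8,-1,0],[0.8,-1,0]],"twist":[[0,0,0],[0,0,0],[0,0,0],[0,0,0],[0,0,0]],"gripper":[30,30,30,30,30]}'
python3 -m pendant '{"linear":[[0.8,-1,0],[0.8,-1,0],[0.8,-1,0],[0.8,-1,0],[0.8,-1,0]],"twist":[[0,0,0],[0,0,0],[0,0,0],[0,0,0],[0,0,0]],"gripper":[30,30,30,30,30]}'
```

```text
time_s: 0.6
eef_pos: [229.9, -626.7, 244.6]
tool_rot: [-3.14, -0.038, 0.001]
ft_force: [-0.1, -0.3, -0.4]
gripper_width: 29.7
gripper_force: 0.0
time_s: 1.1
eef_pos: [326.9, -499.0, 244.9]
tool_rot: [-3.141, -0.04, 0.001]
ft_force: [1.1, -0.4, 0.0]
gripper_width: 30.2
gripper_force: 0.0
time_s: 1.6
eef_pos: [423.6, -371.6, 245.0]
tool_rot: [-3.141, -0.04, 0.001]
ft_force: [0.4, 0.0, -0.3]
gripper_width: 30.0
gripper_force: 0.0
time_s: 2.1
eef_pos: [520.4, -244.2, 245.0]
tool_rot: [-3.141, -0.04, 0.001]
ft_force: [0.1, -0.4, 0.8]
gripper_width: 29.8
gripper_force: 0.0
```

```bash
cat >> h.py <<'E'
def pts(im,n,lo,hi,z,box,amin=12,s=110):
    h=cv2.cvtColor(im,cv2.COLOR_RGB2HSV);m=cv2.inRange(h,(lo,s,70),(hi,255,255))
    k,_,st,ce=cv2.connectedComponentsWithStats(m);out=[]
    for i in range(1,k):
        p=plane(n,*ce[i],z)
        if st[i,4]>amin and box[0]<p[0]<box[1] and box[2]<p[1]<box[3]: out.append((st[i].tolist(),p.round(1)))
    return out
E
python3 - <<'E'
from h import *
im,_=cv2.imread('pics/top0.png')[:,:,::-1].copy(),0
h=cv2.cvtColor(im,cv2.COLOR_RGB2HSV)
print(h[164:196:3,303:318,0]);print(h[164:196:3,303:318,2])
for u in(306,315):print(u,plane("top",u,175,80))
im=cv2.imread('pics/side0.png')[:,:,::-1].copy()
for r in pts(im,"top",0,1,1,(0,0,0,0)):pass
o=arm.get_obs();print(o["time_s"],np.round(o["eef_pos"],1),cv2.Rodrigues(np.array(o["tool_rot"]))[0].round(3),arm.tip_reach,o["gripper_width"])
E
```

```text
[[ 20  20   8  15   0  15 114 114 111   0  15  45   0  60  60]
 [ 30 135 138  24  26  26  25  22  23  26  22 130 135 105  60]
 [160 126  14  27  28  29  29  29  29  28  25 163 115 150  11]
 [  0 127  12  27  28  29  29  29  29  28  26  13 120 165   9]
 [160 125  12  27  28  29  29  29  29  28  26  20 120 120  19]
 [ 15 133 146  26  28  29  29  29  29  28  26  21 120  90  14]
 [170 120 145  25  28  30  29  29  29  28  26  21 113 120  11]
 [170 125 150  25  27  28  28  28  29  28  26  21 125 120  10]
 [  0 120 132  20  23  22  22  23  23  23  22  22  30 120   7]
 [  0 170 150  13  22  22  22  18  18  21  23  18 120 120  15]
 [  0  10   0   0   0 150   9  11  10  13  30 110 110   0  18]]
[[ 44  43  48  47  42  33 151 196 154  31  44  46  31  67 151]
 [ 45  45  47  95 127 123 135 162 152 127 101  44  36  65 142]
 [ 46  49  63 147 176 169 168 168 170 176 145  42  41  30 129]
 [ 45  47  59 148 176 170 168 168 170 177 147  55  46  30  63]
 [ 46  46  55 146 176 170 168 168 169 176 152  64  34  32  78]
 [ 46  48  39 145 177 169 170 168 170 176 154  71  15  14  76]
 [ 48  47  38 144 178 169 169 169 169 175 155  83  12   8 120]
 [ 46  45  38 149 174 167 177 168 160 174 160  85  15   2 135]
 [ 46  45  48  61  78  77  77  75  76  77  81  61  15   1 130]
 [ 46  46  47  52  66  66  64  86  92  73  66  48  12   2  80]
 [ 49  48  49  51  51  27  45 112 113  49  10  15  16   6  84]]
306 [651.48053339 -84.62149062  80.        ]
315 [651.58909178 -97.99225202  80.        ]
2.1 [ 520.4 -244.2  245. ] [[ 1.     0.025 -0.001]
 [ 0.025 -1.     0.   ]
 [-0.001 -0.    -1.   ]] 14.0 29.781128252376156
```

```bash
python3 -m pendant '{"linear":[[1,-1,0],[1,-1,0],[1,-1,0],[1,-1,0],[1,-1,0]],"twist":[[0,0,0],[0,0,0],[0,0,0],[0,0,0],[0,0,0]],"gripper":[40,40,40,40,40]}'
python3 -m pendant '{"linear":[[0.27,-0.99,0],[0,0,1],[0,0,1],[0,0,1],[0,0,1]],"twist":[[0,0,0],[0,0,0],[0,0,0],[0,0,0],[0,0,0]],"gripper":[40,40,40,40,40]}'
python3 -m pendant '{"linear":[[0,0,0.8],[0,0,0.2],[0,0,0],[0,0,0],[0,0,0]],"twist":[[0,0,0],[0,0,0],[0,0,0],[0,0,0],[0,0,0]],"gripper":[40,40,40,40,40]}'
python3 - <<'E'
from h import *
im,_=shot("side","side1");cv2.imwrite("pics/side1c.png",cv2.resize(im[120:400,100:450,::-1],None,fx=2,fy=2))
o=arm.get_obs();print(np.round(o["eef_pos"],1))
E
```

```text
time_s: 2.6
eef_pos: [642.3, -116.2, 244.8]
tool_rot: [-3.141, -0.04, 0.002]
ft_force: [-0.3, -0.8, -0.5]
gripper_width: 40.4
gripper_force: 0.0
time_s: 3.1
eef_pos: [647.6, -92.3, 144.0]
tool_rot: [-3.141, -0.04, 0.001]
ft_force: [-0.4, 0.3, -0.8]
gripper_width: 40.0
gripper_force: 0.0
time_s: 3.6
eef_pos: [648.9, -92.6, 121.6]
tool_rot: [3.141, 0.039, 0.004]
ft_force: [0.1, -0.0, 0.8]
gripper_width: 39.9
gripper_force: 0.0
[648.8 -92.6 121.6]
```

View pics/side1c.png

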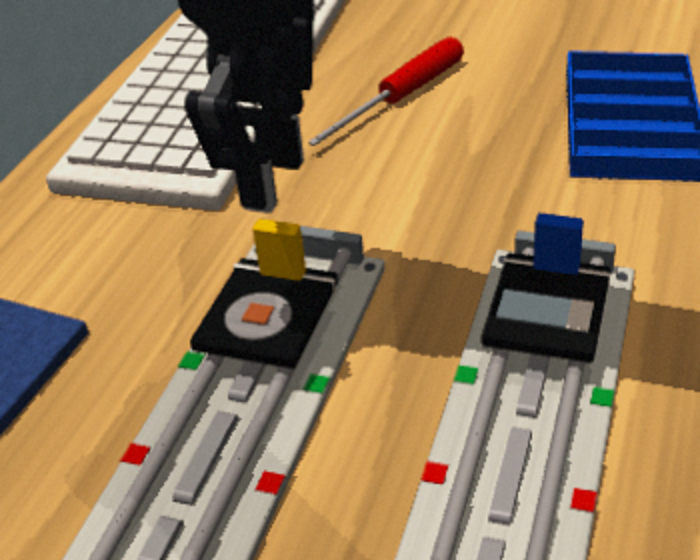

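The gripper is above the tab. The front fingertip is at crop (257,205), and the tab top is just below it at crop (276,226). The fingertips look slightly to the -x... side relative to the tab, so I'll check the geometry by projecting points.

Run:
```python
from h import *
c=arm.calibration("side")
def pr(p):return cv2.projectPoints(np.array([p],float),cv2.Rodrigues(np.array(c["R"]))[0],np.array(c["t"]),np.array(c["K"]),np.array([c["k1"],0,0,0.]))[0].ravel()
for p in((648,-60,107.6),(648,-72,107.6),(648,-90,80),(633,-84,80),(663,-84,80)):print(p,(pr(p)-[100,120])*2)
print(plane("side",238,233,80))
```

```text
(648, -60, 107.6) [254.38348565 218.59517312]
(648, -72, 107.6) [262.29078315 206.93151665]
(648, -90, 80) [278.8898868  224.82822284]
(633, -84, 80) [297.12335449 234.11285967]
(663, -84, 80) [253.64576107 226.8803731 ]
[649.33752337 -88.40884467  80.        ]
```

The projections agree, with the tab at about (649,-89). I'll shift 3 mm in y, descend around the tab and narrow the opening.

```bash
python3 -m pendant '{"linear":[[0,-0.12,0],[0,0,0.8],[0,0,0.8],[0,0,0.6],[0,0,0]],"twist":[[0,0,0],[0,0,0],[0,0,0],[0,0,0],[0,0,0]],"gripper":[40,40,40,40,40]}'
python3 -m pendant '{"linear":[[0,0,0],[0,0,0],[0,0,0],[0,0,0],[0,0,0]],"twist":[[0,0,0],[0,0,0],[0,0,0],[0,0,0],[0,0,0]],"gripper":[30,24,20,20,20]}' 20
python3 - <<'E'
from h import *
im,_=shot("side","side2");cv2.imwrite("pics/side2c.png",cv2.resize(im[120:400,100:450,::-1],None,fx=2,fy=2))
E
```

```text
time_s: 4.15
eef_pos: [646.3, -89.0, 63.4]
tool_rot: [-3.141, -0.04, 0.006]
ft_force: [-0.5, -0.7, 0.2]
gripper_width: 40.0
gripper_force: 0.0
time_s: 4.65
eef_pos: [648.2, -89.5, 65.8]
tool_rot: [3.141, 0.04, 0.001]
ft_force: [-0.4, 0.6, 0.8]
gripper_width: 19.8
gripper_force: 0.0
```

View pics/side2c.png

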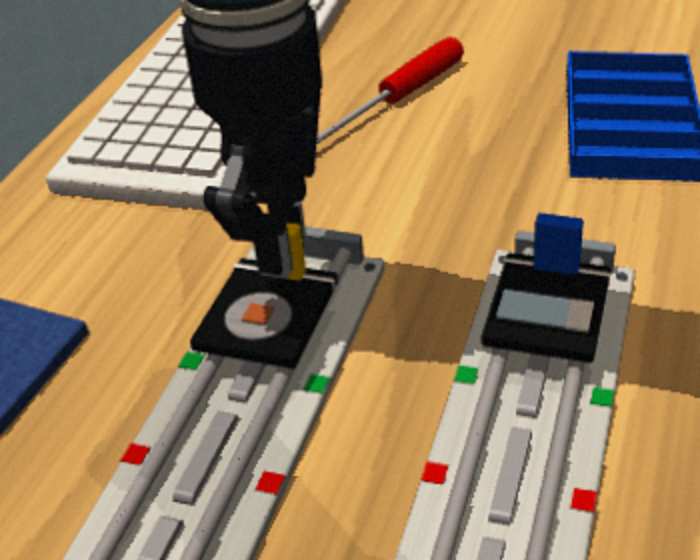

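The fingers straddle the yellow tab at crop (285,250). Now I'll push about 66 mm along the slide, slowing at the end.

```bash
python3 -m pendant '{"linear":[[0,-0.3,0],[0,-0.4,0],[0,-0.4,0],[0,-0.4,0],[0,-0.4,0]],"twist":[[0,0,0],[0,0,0],[0,0,0],[0,0,0],[0,0,0]],"gripper":[20,20,20,20,20]}'
python3 -m pendant '{"linear":[[0,-0.3,0],[0,-0.2,0],[0,-0.15,0],[0,-0.1,0],[0,0,0]],"twist":[[0,0,0],[0,0,0],[0,0,0],[0,0,0],[0,0,0]],"gripper":[20,20,20,20,20]}'
python3 -m pendant '{"linear":[[0,0,0],[0,0,0],[0,0,0],[0,0,0],[0,0,0]],"twist":[[0,0,0],[0,0,0],[0,0,0],[0,0,0],[0,0,0]],"gripper":[20,22,24,26,28]}'
python3 - <<'E'
from h import *
im,_=shot("side","side3");cv2.imwrite("pics/side3c.png",cv2.resize(im[120:400,100:450,::-1],None,fx=2,fy=2))
E
```

```text
time_s: 5.2
eef_pos: [646.6, -40.5, 65.3]
tool_rot: [-3.141, -0.041, 0.0]
ft_force: [-0.6, -1.7, 0.6]
gripper_width: 20.0
gripper_force: 0.6
time_s: 5.7
eef_pos: [646.2, -22.7, 65.2]
tool_rot: [-3.141, -0.04, 0.0]
ft_force: [-0.6, 0.3, -0.3]
gripper_width: 20.2
gripper_force: 0.0
time_s: 6.2
eef_pos: [646.2, -23.3, 65.3]
tool_rot: [-3.141, -0.039, 0.0]
ft_force: [-0.6, 1.0, 0.5]
gripper_width: 27.8
gripper_force: 0.0
```

View pics/side3c.png

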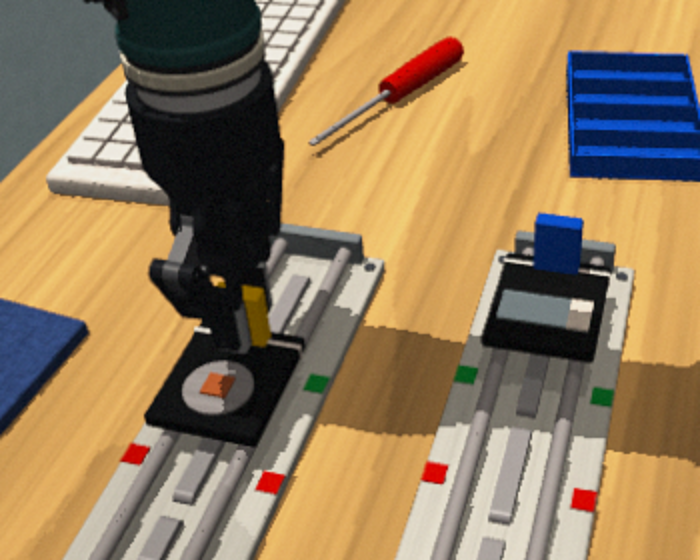

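The carrier plate is now near the green mark at crop (317,383), with the tab at crop (257,318), and the contact force has dropped to zero. I'll open a little, lift straight up and check.

```bash
python3 -m pendant '{"linear":[[0,0,0],[0,0,0],[0,0,-0.6],[0,0,-1],[0,0,-1]],"twist":[[0,0,0],[0,0,0],[0,0,0],[0,0,0],[0,0,0]],"gripper":[36,40,40,40,40]}'
python3 -m pendant '{"linear":[[0,0,-1],[0,0,-1],[0,0.9,-1],[0,1,-0.5],[0,1,0]],"twist":[[0,0,0],[0,0,0],[0,0,0],[0,0,0],[0,0,0]],"gripper":[40,40,40,40,40]}'
python3 -m pendant '{"linear":[[0,1,0],[0,1,0],[0,1,0],[0,1,0],[0,1,0]],"twist":[[0,0,0],[0,0,0],[0,0,0],[0,0,0],[0,0,0]],"gripper":[40,40,40,40,40]}'
python3 - <<'E'
from h import *
im,_=shot("side","side4");cv2.imwrite("pics/side4c.png",cv2.resize(im[180:400,100:450,::-1],None,fx=2,fy=2))
t,_=shot("top","top4");cv2.imwrite("pics/top4c.png",cv2.resize(t[140:340,140:390,::-1],None,fx=3,fy=3))
for n,i in(("top",t),("side",im)):
    for c,lo,hi,z in(("y",20,35,80),("g",45,80,10),("b",100,130,80)):
        for r in pts(i,n,lo,hi,z,(420,720,-150,60)):print(n,c,*r)
E
```

```text
time_s: 6.75
eef_pos: [646.1, -23.3, 131.6]
tool_rot: [3.141, 0.04, -0.001]
ft_force: [0.9, 0.9, 0.1]
gripper_width: 39.9
gripper_force: 0.0
time_s: 7.25
eef_pos: [649.9, -96.4, 221.9]
tool_rot: [3.141, 0.041, 0.01]
ft_force: [0.4, -0.6, -0.1]
gripper_width: 40.2
gripper_force: 0.0
time_s: 7.75
eef_pos: [651.1, -221.7, 219.1]
tool_rot: [3.141, 0.04, 0.001]
ft_force: [1.1, 1.0, -1.1]
gripper_width: 40.2
gripper_force: 0.0
top y [263, 168, 11, 25, 244] [643.7 -28.3  80. ]
top g [268, 158, 8, 4, 28] [694.1 -24.6  10. ]
top g [268, 210, 8, 8, 51] [604.4 -26.9  10. ]
top g [287, 265, 8, 7, 56] [515.5 -58.8  10. ]
top g [288, 319, 8, 8, 58] [429.  -61.1  10. ]
top b [339, 285, 9, 21, 185] [ 475.6 -140.4   80. ]
side y [206, 261, 29, 32, 730] [637.5  -7.4  80. ]
side g [327, 303, 12, 9, 80] [517.1 -58.6  10. ]
side g [254, 307, 11, 10, 60] [604.  -27.1  10. ]
side g [395, 314, 12, 9, 87] [430.8 -61.   10. ]
side b [368, 227, 23, 8, 139] [ 476.4 -137.9   80. ]
```

View pics/top4c.png

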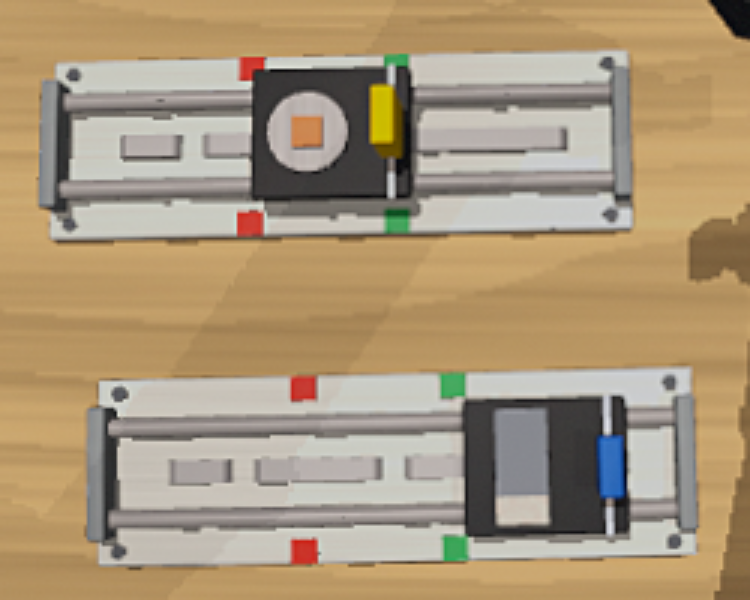

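View pics/side4c.png

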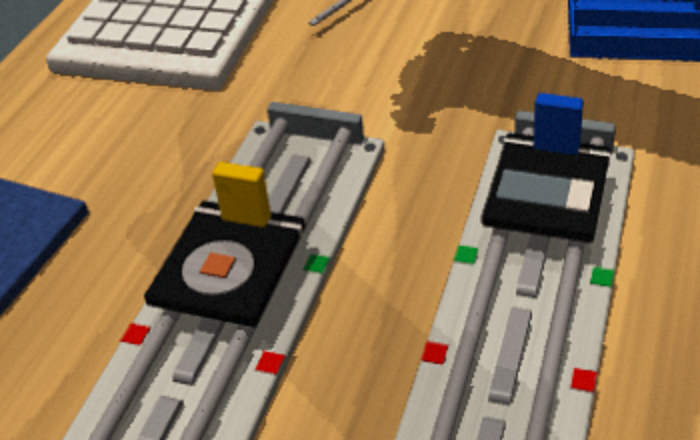

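In the top crop the white line is at column 392 between the green marks at column 397. That offset matches the parallax of the higher plate to within about 1 mm. The blue tab has not moved, the gripper is clear, and the side crop agrees. Handing in.

```bash
python3 -c "
from plant import arm
print(arm.sign_off())"
```

```text
the job is handed in; nothing more can be done
None
```

I pushed the yellow carrier to the green station and let go; the camera check puts its white line within about 1 mm of the green marks, the blue carrier has not moved, and the job is handed in at about 8 s.

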